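# Switch on the bench fan

### The arm

A 6-joint arm with a two-finger parallel gripper is mounted at the origin on the work surface. World frame = base frame: x ahead of the robot, y to its left, z up, the work surface at z = 0. Lengths are in mm, angles in rad, forces in N, time in s.
With the tool pointing down it reaches from about 250 to 800 mm from the base axis. Payload 8.5 kg.
Tool frame: the origin (TCP) lies on the centre line of the jaws, within the pads' length; the fingertips stand 22 mm ahead of it and the grasp point (between the pads) lies 3 mm ahead of it; z points along the fingers, y is the line along which they close (so a half turn about z gives the same grasp; the last joint's range is limited). The gripper opens to 85 mm and grips with 20 to 120 N. Pads are 22 mm wide; open, the fingers measure 114 mm over their backs; the gripper's body (76 mm by 85 mm) begins 54 mm behind the grasp point. The pads swing forward as they close: fully open they stand 13 mm farther back than shut.
Start: joints at [1.296, 0.238, -0.013, 1.319, 0, 1.571], TCP at [142.448, 505.262, 253.276] pointing down, gripper open.
Joint ranges: [-2.66, 2.66], [-1.03, 1.9], [-1.14, 1.46], [-1.82, 2.27], [-1.45, 1.34], [-3.14, 3.14]. Speed limits (rad/s): [2.22, 2.22, 2.79, 3.14, 3.14, 3.14].

### API

Orientations are given as a 3x3 rotation matrix whose columns are the frame's x, y, z axes.
In Python, from station import env, vision, look_for, outline_of gives the robot as it stands.
- The arm moves only by the tool servo_tool, never from a script. Its argument "series" is a list of rows, each a list of 3 entries, a list of its own where there are three numbers: the finger opening in mm, from 0 to 85.4, then the shift along the tool's x, y, z in mm, then the turn about the tool's z in rad. In form: [[hand, [x, y, z], yaw], ...]. A call has 1 to 10 rows; each row shifts and turns the commanded pose from where the row before left it, along the tool's axes as they then stand; what a row does not reach is not made up. A row lasts 1/8 s, in which the tool goes at most 62.5 mm and 10.7 degrees, less where a joint would pass 70% of its speed; a pose out of reach is approached as far as the arm can. A call is refused whole if a number of a shift passes 62.5 or a number of a turn 0.188, either way. A call with a gripper value outside its range is refused whole. The fingers move at their own pace and stop on an object; "squeeze" is the grip in N (left out, the last holds). Time passes only in rows, so rows that do not move let the fingers close. It gives the time, the measured TCP pose, the force, the opening and the grip force at its end, in the units of the state.
- env.read_state(): the state, without advancing time (a new reading comes with each control period).
- vision.read_camera(name): name is "side" or "top"; returns (picture, depth): 480x640x3 uint8, blue, green, red; 480x640 float32, mm along the optical axis (not along the pixel's ray), 0 where there is no reading.
- vision.calibration(name): a dict with "camera_matrix" (3x3 intrinsics, pixels), "k1" (the pictures are not rectified: a ray, as slopes to the right and down, at radius r is drawn at 1 + k1 r^2 times it, then the intrinsics apply), "pose" (4x4, takes a point from camera to world coordinates). Camera axes: x right, y down, z forward; pixel columns grow to the right and rows downward; lengths in mm; the calibration is good to about 2 mm. A picture is of the moment at which its call begins. calibration takes no time and is no camera call.
- env.job_done(): hands the job in; it is judged then, once.
Trained networks look in the newest picture that a camera, given by its name, has taken for a name from the list of things; names that differ only in an ending like _2 or _b are one class to them, and where a whole thing is asked for, a point or a joint stands for the part that bears it (a point fixed in the world has none). Each returns a list of dicts, best first, with "confidence" (0 to 1); they miss things now and then, are a little off and sometimes report something else, mostly with a low value. They report only what shows in the picture. A call takes as long as a camera call. They do not tell look-alikes from the thing itself.
- look_for(thing, camera): "extent" ([centre column, centre row, width, height] in pixels, round what is visible of it).
- outline_of(thing, camera): "region" (480x640 bool, what is visible of it) and "extent" ([centre column, centre row, width, height] in pixels, round what is visible of it).
The state is a dict: "time_s": time; "q": joint angles; "joint_vel": joint speeds; "effort": joint torques, N m; "eef_pos": TCP position; "orientation": TCP orientation; "wrist_force": force on the tool from outside, world axes, zero at the start; "torque": the same for the moment, N m; "grip_width": finger opening in mm; "grip_force": force on a finger pad.
Only numpy, scipy, OpenCV 4.12 (cv2) and the standard library are available. Lean on these libraries where they do the work, as an engineer would, in place of code of your own. Each camera call takes 0.05 s, during which the arm holds its last target. There are 200 camera calls.

### The job

Turn on the fan: flip the red toggle on its grey switch box over past its centre, so that it snaps across to the side with the green dot and stays there. Leave the blue toggle, which is already on, as it is, and take the hand away.

Things in the scene. Friction and masses are not known exactly. Their poses are not given: they have to be found in the camera images.
- fan_box: Grey metal switch box of the red toggle, fixed to the slab: 110 (its x) x 76 (its y) x 46 mm high. Origin at the centre of its underside, z up; its x axis points to the end with the green dot (14 mm disc, 39 mm from the centre). The red bat stands amid the top on a hinge along the box's y, 50 mm above the underside. A like box with a blue bat stands 150 mm or more away; places and turns vary.
- fan_tip (a point): Top end of the red bat, on its axis. The bat is a red plastic rod, 16 mm thick near the top and 11 mm at the foot, 50 mm long from hinge to tip; the tip is 100 mm above the box's underside when upright, 95 mm and 21 mm to one side when thrown.
- fan_bat (a joint): Toggle angle of the red bat, the fan switch, in rad: 0 is upright, negative leans to the plain side of its box, positive to the green-dot side; stops at -0.43 (off) and +0.43 (on). Starts off. An over-centre action holds it at either stop: about 5 N sideways at mid-length or 3 N at the tip moves it, fading to nothing at upright; beyond that it snaps over on its own.
- lamp_bat (a joint): Toggle angle of the blue bat, the lamp switch, in rad: 0 is upright, negative leans to the plain side of its box, positive to the green-dot side; stops at -0.43 (off) and +0.43 (on). Starts on, must stay on. Box and bat as the fan's, but blue.
Mind the look-alikes: they are no part of the job. What is shaped like the fan_box but purple or turquoise is not meant.

How it is judged (in metres and radians):
At the end, for the whole second after the job is handed in: The red bat rests on the green-dot side (angle above 0.33 rad, its stop being at 0.43), still, and the blue bat is still on (angle above 0.33 rad) (value of joint each of fan_bat, lamp_bat above 0.33 rad and velocity of joint fan_bat below 0.2 rad/s); the robot touches nothing.
It fails at once if the blue toggle is pushed out of its on position (value of joint lamp_bat below 0.15 rad).
It also fails if it takes over 29 s, if anything falls off the work surface, if the arm or the gripper's body presses on something with over 40 N, if the wrist force passes 120 N, or if a joint passes its speed limit or range.

## Working session

There is one attempt and no reset: what is moved stays moved. The work goes in short steps, Python scripts to look and compute and a tool call to move; the robot and the scene stay as the last step left them, time stands still between calls to the robot, and variables do not carry over. Pictures are saved under pics/ and viewed, at most 10 in all, crops included, and the job is handed in when it is done.

Besides the shell and the picture viewer there is one more tool, called after ">>>" in YAML: its name, and indented under it one key for each argument. servo_tool: Moves the arm, as the interface text tells. Its arguments: {"type":"object","properties":{"series":{"type":"array"},"squeeze":{"type":"number"}},"required":["series"]}

```bash
mkdir -p pics; cat > h.py <<'E'
import numpy as np, cv2
from station import env, vision, look_for, outline_of
def world(cam,uv,z=None,depth=None):
    c=vision.calibration(cam);K=np.array(c["camera_matrix"]);T=np.array(c["pose"])
    uv=np.atleast_2d(np.asarray(uv,float))
    d=(uv-[K[0,2],K[1,2]])/[K[0,0],K[1,1]];s=d.copy()
    for _ in range(20): s=d/(1+c["k1"]*(s**2).sum(1,keepdims=True))
    r=np.c_[s,np.ones(len(s))]
    if depth is not None: return (r*np.asarray(depth).reshape(-1,1))@T[:3,:3].T+T[:3,3]
    r=r@T[:3,:3].T
    return T[:3,3]+r*((z-T[2,3])/r[:,2:])
E
python3 - <<'E'
from h import *
ims=[]
for cam in("top","side"):
    im,d=vision.read_camera(cam);np.savez(f"pics/{cam}0.npz",im=im,d=d)
    cv2.imwrite(f"pics/{cam}0.png",im)
    for t in("fan_box","fan_bat"):
        for r in look_for(t,cam): print(cam,t,np.round(r["extent"]),round(r["confidence"],2))
print(env.read_state())
E
```

```text
top fan_box [436. 236.  55.  66.] 0.83
top fan_box [382. 162.  51.  64.] 0.67
top fan_box [452. 320.  62.  70.] 0.63
top fan_box [440. 238.  11.  13.] 0.54
top fan_bat [383. 154.   8.   7.] 0.53
side fan_box [364. 202.  54.  53.] 0.64
side fan_box [277. 201.  62.  53.] 0.63
side fan_box [441. 228.  56.  58.] 0.55
side fan_bat [274. 183.   6.  14.] 0.46
{'time_s': 0.3, 'q': array([ 1.29600525e+00,  2.38422265e-01, -1.37504003e-02,  1.31918445e+00,
       -3.94471773e-07,  1.57078987e+00]), 'joint_vel': array([-0.0011279 , -0.00382312,  0.00227516, -0.00029283, -0.0013966 ,
       -0.00163634]), 'effort': array([ 2.10057915e-04, -5.38136244e+01,  3.46250224e+01,  1.00409830e-02,
        2.10597142e-05,  4.77689611e-06]), 'eef_pos': array([142.41676362, 505.16137135, 253.06194861]), 'orientation': array([[-9.62483660e-01,  2.71339604e-01, -1.51788883e-04],
       [ 2.71339646e-01,  9.62483509e-01, -5.39859081e-04],
       [-3.90852069e-07, -5.60791886e-04, -9.99999843e-01]]), 'wrist_force': array([ 0.41915989, -0.18891656,  0.1609591 ]), 'torque': array([-0.00614323, -0.02249731,  0.01258157]), 'grip_force': 0.0, 'grip_width': 85.38659664781031}
```

View pics/top0.png

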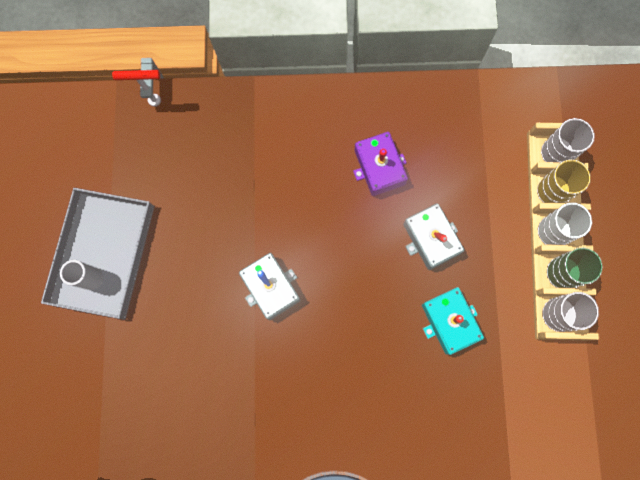

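View pics/side0.png

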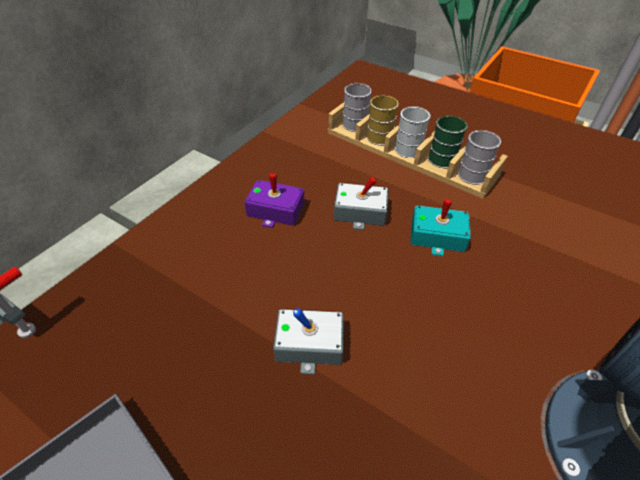

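The top view shows the grey box with the red bat at about (436,236), its green dot at (426,217), and the bat leaning towards the lower right (off). The blue-bat box is at (269,286). The purple and turquoise boxes are the look-alikes.

```bash
python3 - <<'E'
from h import *
for cam in("top","side"):
    f=np.load(f"pics/{cam}0.npz");im,d=f["im"],f["d"]
    hsv=cv2.cvtColor(im,cv2.COLOR_BGR2HSV)
    vv,uu=np.mgrid[:480,:640]
    for name,(cx,cy,w) in {"fan":(436,236,38),"lamp":(269,286,40)}.items() if cam=="top" else {"fan":(362,200,34),"lamp":(309,335,45)}.items():
        roi=(abs(uu-cx)<w)&(abs(vv-cy)<w)&(d>0)
        P=world(cam,np.c_[uu[roi],vv[roi]],depth=d[roi]);c=hsv[roi]
        g=(c[:,0]>45)&(c[:,0]<80)&(c[:,1]>150)&(c[:,2]>100)
        grey=(c[:,1]<60)&(abs(P[:,2]-46)<6)
        bat=P[:,2]>58
        col=(((c[:,0]<6)|(c[:,0]>174)) if name=="fan" else (abs(c[:,0]-115)<12))&(c[:,1]>130)&(P[:,2]>52)
        print(cam,name,"dot",P[g].mean(0).round(1),g.sum(),"grey",grey.sum(),np.median(P[grey][:,2]).round(1))
        r=cv2.minAreaRect(P[grey][:,:2].astype(np.float32));print("  rect",np.round(r[0],1),np.round(r[1],1),round(r[2],1))
        B=P[col]; 
        if len(B): print("  bat n",len(B),B.mean(0).round(1),"top",B[B[:,2]>B[:,2].max()-8].mean(0).round(1), B[:,2].max().round(1))
    print(np.array(vision.calibration(cam)["pose"]).round(2).tolist())
E
```

```text
top fan dot [ 609.9 -196.7   46. ] 14 grey 1843 45.2
  rect [ 575.  -213.1] [109.5  76.2] 25.2
  bat n 49 [ 562.9 -215.4   84.5] top [ 558.9 -217.8   92.8] 97.4
top lamp dot [517.  136.2  46.6] 20 grey 1891 45.4
  rect [484.4 115.6] [110.2  75.8] 30.9
[[-0.03, -0.98, 0.19, 343.47], [-1.0, 0.03, 0.01, -13.96], [-0.02, -0.19, -0.98, 1185.09], [0.0, 0.0, 0.0, 1.0]]
side fan dot [ 609.9 -195.1   47.3] 14 grey 1165 46.0
  rect [ 573.5 -209.9] [109.6  76.8] 26.1
  bat n 97 [ 561.5 -213.5   81.6] top [ 557.1 -216.1   93. ] 97.1
side lamp dot [516.9 137.7  47.3] 35 grey 2465 46.0
  rect [483.2 118. ] [109.7  77.5] 31.3
  bat n 6 [495.3 122.4  82. ] top [500.4 122.3  94.3] 95.6
[[-0.83, -0.41, 0.37, 264.41], [-0.56, 0.61, -0.57, 434.96], [0.01, -0.68, -0.73, 668.69], [0.0, 0.0, 0.0, 1.0]]
```

>>> servo_tool:
  series:
    - [0, [0, 0, 0], 0.17]
    - [0, [0, 0, 0], 0.17]
    - [0, [0, 0, 0], 0.17]
    - [0, [0, 0, 0], 0.17]
    - [0, [0, 0, 0], 0.17]
    - [0, [-40, 0, 0], 0]
    - [0, [-50, 0, 0], 0]
    - [0, [-50, 0, 0], 0]
    - [0, [-50, 0, 0], 0]
    - [0, [-50, 0, 0], 0]
  squeeze: 40

```text
time_s: 1.55
eef_pos: [246.4, 287.3, 253.4]
orientation: [[-0.432, 0.902, 0.0], [0.902, 0.432, 0.0], [0.0, 0.001, -1.0]]
wrist_force: [0.9, 0.5, 0.9]
grip_width: -0.0
grip_force: 0.0
```

>>> servo_tool:
  series:
    - [0, [-50, 0, 0], 0]
    - [0, [-50, 0, 0], 0]
    - [0, [-50, 0, 0], 0]
    - [0, [-50, 0, 0], 0]
    - [0, [-50, 0, 0], 0]
    - [0, [-50, 0, 0], 0]
    - [0, [-50, 0, 0], 0]
    - [0, [-50, 0, 0], 0]
    - [0, [-50, 0, 0], 0]
    - [0, [0, 0, 0], 0]

```text
time_s: 2.8
eef_pos: [441.1, -119.8, 252.9]
orientation: [[-0.428, 0.904, -0.0], [0.904, 0.428, -0.0], [-0.0, -0.0, -1.0]]
wrist_force: [-0.3, 0.1, -0.7]
grip_width: 0.2
grip_force: 0.0
```

>>> servo_tool:
  series:
    - [0, [-47, 5, 0], 0]
    - [0, [-47, 5, 0], 0]
    - [0, [-46, 6, 0], 0]
    - [0, [0, 5, 0], 0]
    - [0, [0, 0, 40], 0]
    - [0, [0, 0, 40], 0]
    - [0, [0, 0, 40], 0]
    - [0, [0, 0, 30], 0]
    - [0, [0, 0, 0], 0]
    - [0, [0, 0, 0], 0]

```text
time_s: 4.05
eef_pos: [519.9, -234.0, 104.7]
orientation: [[-0.432, 0.902, 0.001], [0.902, 0.432, -0.001], [-0.001, 0.001, -1.0]]
wrist_force: [-0.1, -0.2, -0.3]
grip_width: 0.1
grip_force: 0.0
```

```bash
python3 - <<'E'
from h import *
im,_=vision.read_camera("side");cv2.imwrite("pics/s1.png",cv2.resize(im[100:300,260:500],None,fx=3,fy=3))
E
```

```text
(no output)
```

View pics/s1.png

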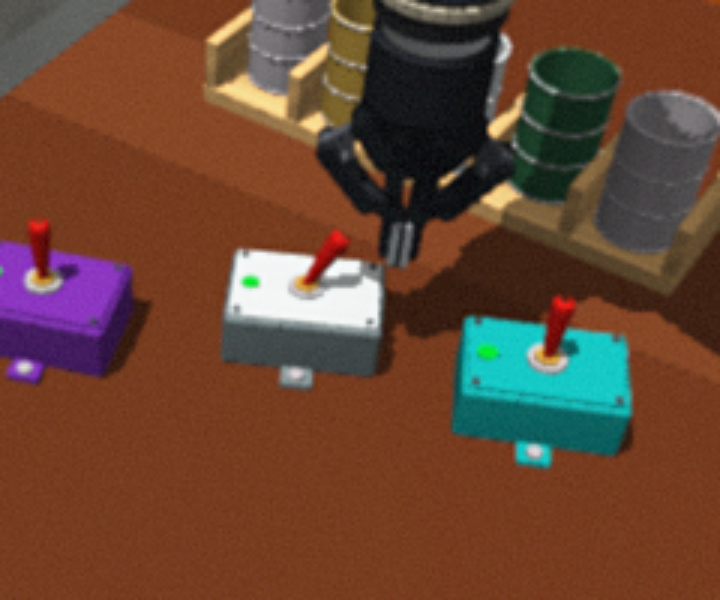

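The side view shows the closed fingertips at crop (400,255), just behind the red bat tip at (338,240) on the plain side. I'll push towards the dot now.

>>> servo_tool:
  series:
    - [0, [-3, 0, 6], 0]
    - [0, [0, 8, 0], 0]
    - [0, [0, 8, 0], 0]
    - [0, [0, 6, 0], 0]
    - [0, [0, 6, 0], 0]
    - [0, [0, 6, 0], 0]
    - [0, [0, 6, 0], 0]
    - [0, [0, 6, 0], 0]
    - [0, [0, 2, 0], 0]
    - [0, [0, 0, 0], 0]

```text
time_s: 5.35
eef_pos: [564.1, -216.3, 97.2]
orientation: [[-0.432, 0.902, -0.0], [0.902, 0.432, 0.0], [0.0, -0.0, -1.0]]
wrist_force: [-0.1, -1.1, 0.1]
grip_width: -0.1
grip_force: 0.0
```

```bash
python3 - <<'E'
from h import *
im,_=vision.read_camera("side");cv2.imwrite("pics/s2.png",cv2.resize(im[100:300,260:500],None,fx=3,fy=3))
E
```

```text
(no output)
```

View pics/s2.png

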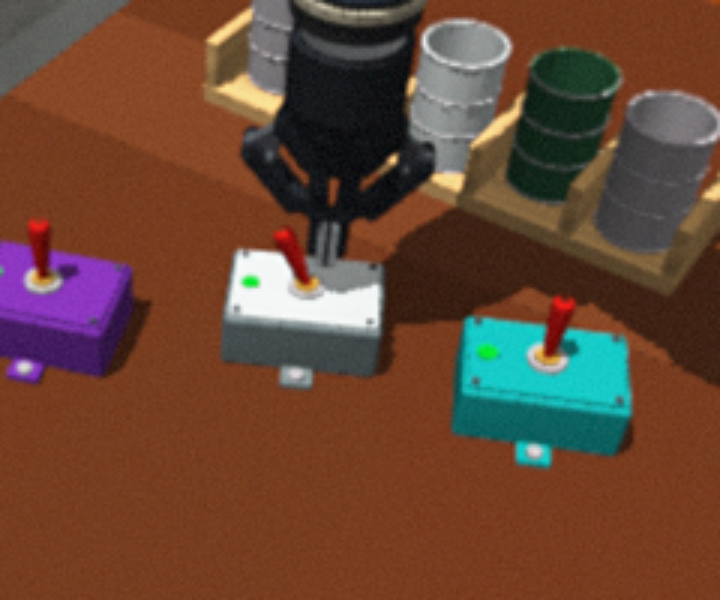

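The red bat now leans to the dot side (tip at crop (285,238)), and the fingers are behind it. I'll back off and lift.

>>> servo_tool:
  series:
    - [0, [0, -15, 0], 0]
    - [0, [0, -20, 0], 0]
    - [0, [0, -15, 0], 0]
    - [0, [0, 0, -40], 0]
    - [0, [0, 0, -50], 0]
    - [0, [0, 0, -50], 0]
    - [0, [0, -20, 0], 0]
    - [0, [0, 0, 0], 0]
    - [0, [0, 0, 0], 0]

```text
time_s: 6.52
eef_pos: [500.0, -246.7, 236.4]
orientation: [[-0.431, 0.903, -0.001], [0.903, 0.431, 0.001], [0.001, -0.001, -1.0]]
wrist_force: [-0.1, 0.5, 0.9]
grip_width: 0.3
grip_force: 0.0
```

```bash
python3 - <<'E'
from h import *
im,d=vision.read_camera("side");cv2.imwrite("pics/s3.png",cv2.resize(im[100:380,230:510],None,fx=2,fy=2))
hsv=cv2.cvtColor(im,cv2.COLOR_BGR2HSV);vv,uu=np.mgrid[:480,:640]
m=(abs(uu-362)<34)&(abs(vv-195)<40)&((hsv[...,0]<6)|(hsv[...,0]>174))&(hsv[...,1]>150)&(d>0)
P=world("side",np.c_[uu[m],vv[m]],depth=d[m]);P=P[(P[:,2]>85)&(P[:,2]<105)]
print(len(P),((P[:,:2]-[574.3,-211.5])@[.903,.4305]).mean(),env.read_state()["wrist_force"])
E
```

```text
45 16.518745031938085 [-0.06583183 -0.59999706  0.65640271]
```

View pics/s3.png

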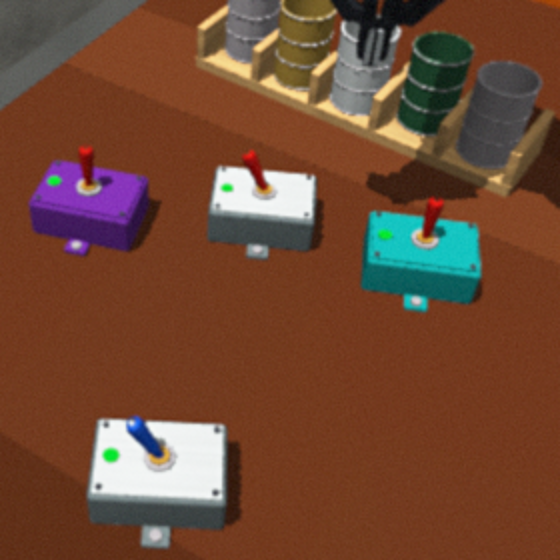

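The red bat leans to its dot (crop (252,158)), with the upper part of the bat about 17 mm to that side. The blue bat is still on (137,427), and the hand is clear.

```bash
python3 -c "
from station import env
print(env.job_done())"
```

```text
the job is handed in; nothing more can be done
None
```

The red fan toggle is flipped over to its green-dot side and stays there; the blue toggle is still on, the hand is clear, and the job is handed in (no verdict was returned).

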